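Load the glue-up tray into the bench screw press and clamp it

ROBOT

A 7-joint arm with a two-finger parallel gripper is mounted at the origin on the work surface. World frame = base frame: x ahead of the robot, y to its left, z up, the work surface at z = 0. Lengths are in m, angles in rad, forces in N, time in s.
With the tool pointing down it reaches from about 0.4 to 0.875 m from the base axis. Payload 19.3 kg.
Tool frame: the origin (TCP) lies at the very end of the fingers, on their centre line; the grasp point (between the pads) lies 19 mm behind it (bot.grip_depth is the distance from the TCP to the grasp point, in m); z points along the fingers, y is the direction in which the jaws open and shut (so a half turn about z gives the same grasp; the last joint's range is limited). The gripper opens to 85 mm and grips with 20 to 120 N. Pads are 22 mm wide; open, the fingers measure 114 mm over their backs; the gripper's body (76 mm by 85 mm) begins 54 mm behind the grasp point. The pads swing forward as they close: fully open they stand 13 mm farther back than shut.
Start: joints at [-1.385, 0.521, -0.036, 1.599, 0.021, 1.021, -0.113], TCP at [0.158, 0.605, 0.204] pointing down, gripper open.
Joint ranges: [-2.91, 2.91], [-0.3, 2.13], [-1.5, 1.42], [0.17, 2.43], [-1.26, 4.41], [0.16, 1.93], [-2.52, 2.52]. Speed limits (rad/s): [1.89, 1.89, 2.39, 2.39, 3.01, 3.01, 3.01].

INTERFACE

Orientations are given as [roll, pitch, yaw] about the fixed x, y, z axes, in that order (R = Rz(yaw) Ry(pitch) Rx(roll)).
In Python, from workcell import bot gives the robot as it stands. The module is installed in compiled form; this text tells all that it offers.
- The arm moves only by the tool apply_moves, never from a script. Its argument "increments" is text: rows parted by semicolons, each of 7 numbers parted by spaces: the closure, from -1 (fully open) to 1 (shut), so that 0 is half open, then the shift along the tool's x, y, z in cm, then the turn, a rotation vector about the tool's x, y, z in rad. In form: claw x y z ax ay az; .... A call has 1 to 8 rows; each row shifts and turns the commanded pose from where the row before left it, along the tool's axes as they then stand; what a row does not reach is not made up. A row lasts 1/12 s, in which the tool goes at most 41.7 mm and 7.16 degrees, less where a joint would pass 70% of its speed; a pose out of reach is approached as far as the arm can. A call with a gripper value outside its range is refused whole. The fingers move at their own pace and stop on an object; "newtons" is the grip in N (left out, the last holds). Time passes only in rows, so rows that do not move let the fingers close. It gives the time, the measured TCP pose, the force and the opening at its end, in the units of the state.
- bot.observe(): the state, without advancing time (a new reading comes with each control period).
- bot.grab_frame(name): name is "side" or "top"; returns a dict with "color" (480x640x3 uint8, red, green, blue), "depth" (480x640 float32, m along the optical axis (not along the pixel's ray), 0 where there is no reading), "intrinsics" (3x3 intrinsics, pixels), "R" (3x3) and "t" (3): a world point X has camera coordinates R X + t. Camera axes: x right, y down, z forward; pixel columns grow to the right and rows downward; lengths in m; the calibration is good to about 2 mm. A picture is of the moment at which its call begins.
- bot.job_done(): hands the job in, once; it reports no verdict.
The state is a dict: "clock": time; "qpos": joint angles; "qd": joint speeds; "joint_efforts": joint torques, N m; "position": TCP position; "tool_rot": TCP orientation; "force": force on the tool from outside, world axes, zero at the start; "moment": the same for the moment, N m; "grip_width": finger opening in m.
Only numpy, scipy, OpenCV 4.12 (cv2) and the standard library are available. Lean on these libraries where they do the work, as an engineer would, in place of code of your own. Each camera call takes 0.05 s, during which the arm holds its last target.

TASK

Slide the plywood tray with the glued-up wooden block in it along the bench into the mouth of the screw press, fully home against the stop bar at the far end. Then turn the crank on top of the press clockwise (seen from above) until the platen is down snug on the block, without forcing it, and let go. The block stays in its tray, and everything else on the bench stays where it is.

Things in the scene. Friction and masses are not known exactly. Their poses are not given: they have to be found in the camera images.
- tray: Open plywood tray, 220 long (its x) x 130 wide (its y) x 36 high, walls 10 thick, floor 10 thick, 0.4 kg, lying on the bench. Origin: centre of its underside. Both ends are alike.
- block: Glued-up block of three layers of light and dark wood, 110 (x) x 80 (y) x 46 high, about 0.26 kg, lying loose in the tray; it stands higher than the tray's walls. Origin: centre of its underside.
- press: Grey bench screw press, bolted down. Origin: on the bench surface, on the vertical screw axis. Its x points into the press: the tray enters from the -x side and slides along +x on the bench. Two columns at y = +-91 to +-117 (x within +-25) carry a beam, x within +-25, 98 to 134 above the bench. Feet reach y = +-141.
- mouth (a point): On the bench, at the start of the press's two dark steel guide rails (press x = -75, y = 0). The rails are 22 high, 140 apart (inner faces at y = +-70), and run from here to the stop bar; before them, flared lips widen the mouth to about 178 at press x = -125.
- stop (a point): On the bench, mid-face of the stop bar (press x = 111, y = 0; 22 high, across the rails). The tray is home when its front end meets this face: its origin is then at the press's origin (x = +1) and its rear 84 sticks out of the beam.
- platen_face (a point): Centre of the underside of the square steel platen (70 x 70, 18 thick with its cork face, which is sprung: it gives about 1 mm per 15 N, at most 8 mm) that hangs under the beam on the screw; 78 above the bench at joint platen = 0, and level. Origin at the face.
- platen (a joint): How far the platen has come down, m; 0 = fully raised (face 78 above the bench). It comes down 20 mm per turn of the crank (3.18 mm per rad). The top of the block in the tray stands about 56 above the bench.
- crank (a joint): Crank angle, rad; grows clockwise seen from above, which lowers the platen. Turns about the press's vertical screw axis. Stiff enough to stay where it is left.
- knob (a point): Point on the crank's upright black handle (19 diameter, 44 high, spins freely), 22 above the handle's foot and 22 below its top; 178 above the bench, 45 from the screw axis. The crank arm's top is 154 to 156 above the bench. At crank = 0 the knob lies on the press's -x side.
- glue: Bystander: white glue bottle, 60 diameter, 170 high, back of the bench (mm). Leave alone.
- screw_jar: Bystander: glass jar with steel cap, 72 diameter, 90 high, left of the press (mm). Leave alone.
- hammer: Bystander: hammer lying on the bench near the robot, left (mm). Leave alone.
- screwdriver: Bystander: screwdriver lying at the back of the bench (mm). Leave alone.
- offcut_long: Bystander: loose wooden batten 160 x 35 x 22, near the robot (mm). Leave alone.
- offcut_short: Bystander: loose wooden offcut 70 x 50 x 30, left of the press (mm). Leave alone.
- toy_car: Bystander: small wooden toy car 90 x 56 x 50, near the robot (mm). Leave alone.
There are look-alikes about, which are no part of the job. What is shaped like the block but red is not meant.

How it is judged:
By the outcome, as a careful person would: the job done as asked, in the order asked, and still so for the second after the job is handed in, with the robot touching nothing.
It also fails if it takes over 72 s, if anything falls off the work surface, if the arm or the gripper's body presses on something with over 40 N, if the wrist force passes 120 N, or if a joint passes its speed limit or range.

## Working session

There is one attempt and no reset: what is moved stays moved. The work goes in short steps, Python scripts to look and compute and a tool call to move; the robot and the scene stay as the last step left them, time stands still between calls to the robot, and variables do not carry over. Pictures are saved under pics/ and viewed, and the job is handed in when it is done.

Besides the shell and the picture viewer there is one more tool, called as name(argument=value, ...), one argument or row to a line, values as JSON. apply_moves: Moves the arm, as the interface text tells. Its arguments: {"type":"object","properties":{"increments":{"type":"string"},"newtons":{"type":"number"}},"required":["increments"]}

```bash
mkdir -p pics
python3 - <<'E'
from workcell import bot
import cv2,numpy as np,pickle
s=bot.observe();print({k:np.round(v,3) for k,v in s.items()})
for n in("top","side"):
    f=bot.grab_frame(n);pickle.dump(f,open(n+'.pkl','wb'))
    cv2.imwrite(f'pics/{n}0.png',f['color'][:,:,::-1])
    print(n,f['intrinsics'],-f['R'].T@f['t'],f['R'])
E
```

```text
{'clock': np.float64(0.0), 'qpos': array([-1.385,  0.522, -0.036,  1.6  ,  0.021,  1.021, -0.113]), 'qd': array([-0.001, -0.   ,  0.001, -0.001,  0.001,  0.001, -0.001]), 'joint_efforts': array([ 0.0000e+00, -9.2710e+01,  1.9800e+00, -3.6993e+01,  1.8000e-02,
        8.0000e-03,  0.0000e+00]), 'position': array([0.158, 0.604, 0.203]), 'tool_rot': array([-3.14 ,  0.   ,  2.886]), 'force': array([ 0.837, -0.057,  0.035]), 'moment': array([-0.015, -0.015,  0.046]), 'grip_width': np.float64(0.086)}
top [[571.23927195   0.         316.65466535]
 [  0.         571.23927195 245.09059831]
 [  0.           0.           1.        ]] [ 0.45401211 -0.03952212  1.38686493] [[-0.01904724 -0.9998094  -0.00428611]
 [-0.99784891  0.0192785  -0.0626569 ]
 [ 0.06272759  0.00308345 -0.99802592]]
side [[459.5161336    0.         318.54636029]
 [  0.         459.5161336  230.77019514]
 [  0.           0.           1.        ]] [0.40731511 0.75343787 0.85821417] [[-0.97962814 -0.20076541  0.00468659]
 [-0.13678415  0.6499835  -0.74753699]
 [ 0.14703337 -0.73294932 -0.66420365]]
```

View pics/top0.png

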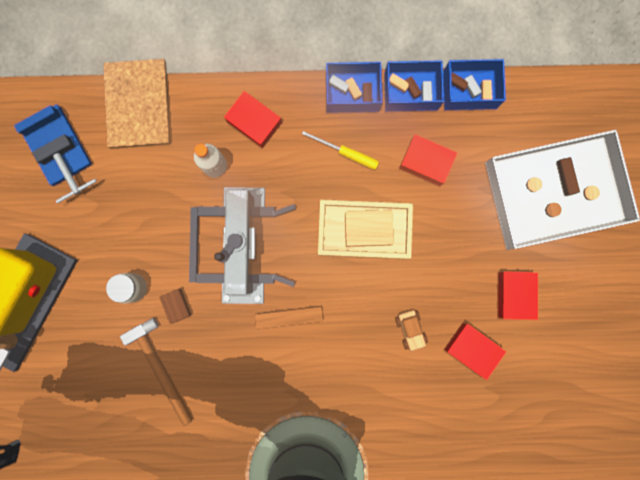

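View pics/side0.png

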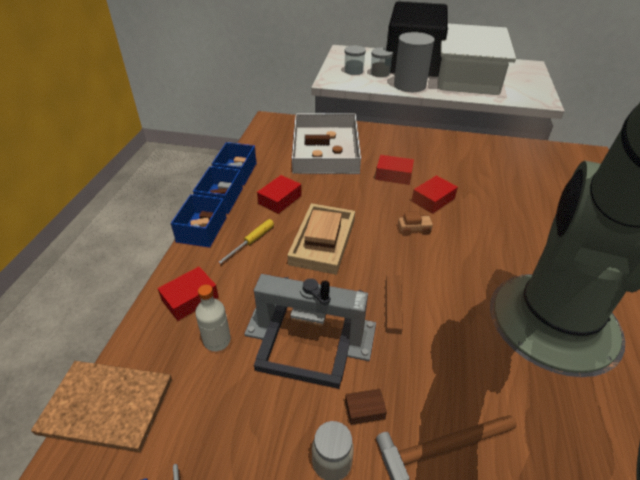

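The tray with the wooden block is at about (365,229) in the top picture. The press's screw is at about (237,243), with its mouth opening right (-y world). The red blocks, at (252,118), (428,160), (518,295) and (475,349), are look-alikes and not the target. I'll enlarge this area to confirm and measure.

```bash
cat > h.py <<'E'
import numpy as np,pickle,cv2
def px(f,u,v,z=None):
    K,R,t=f['intrinsics'],f['R'],f['t'];d=np.linalg.inv(K)@[u,v,1]
    c=-R.T@t;w=R.T@d
    if z is None: return c+w*f['depth'][int(round(v)),int(round(u))]
    return c+w*(z-c[2])/w[2]
def proj(f,X):
    c=f['R']@np.array(X)+f['t'];p=f['intrinsics']@c;return p[:2]/p[2]
def crop(f,x0,y0,x1,y1,k,name):
    cv2.imwrite(name,cv2.resize(f['color'][y0:y1,x0:x1,::-1],None,fx=k,fy=k,interpolation=cv2.INTER_CUBIC))
def load(n): return pickle.load(open(n+'.pkl','rb'))
E
python3 -c "
from h import *
f=load('top');crop(f,180,175,340,315,5,'pics/c1.png');crop(f,270,185,430,285,5,'pics/c2.png')"
```

```text
(no output)
```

View pics/c1.png

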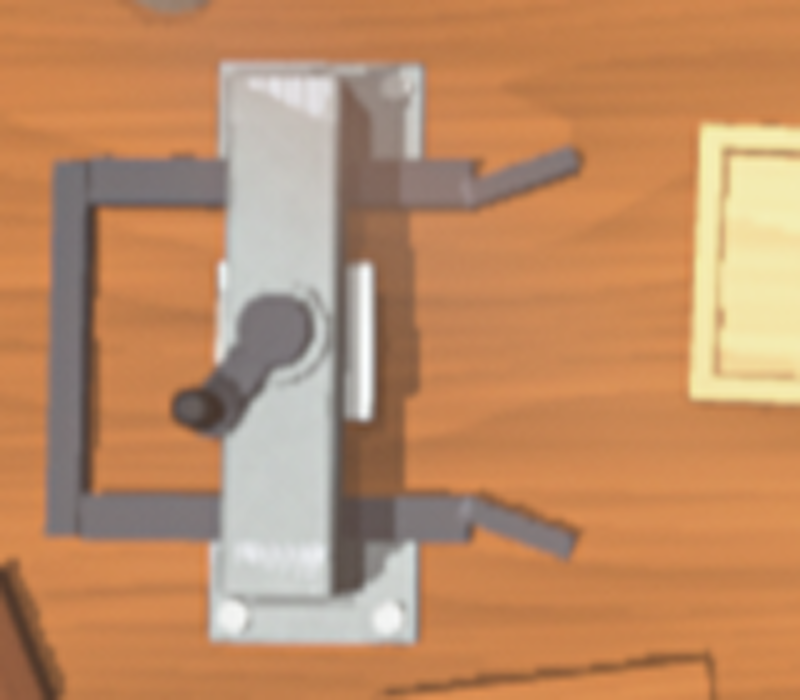

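View pics/c2.png

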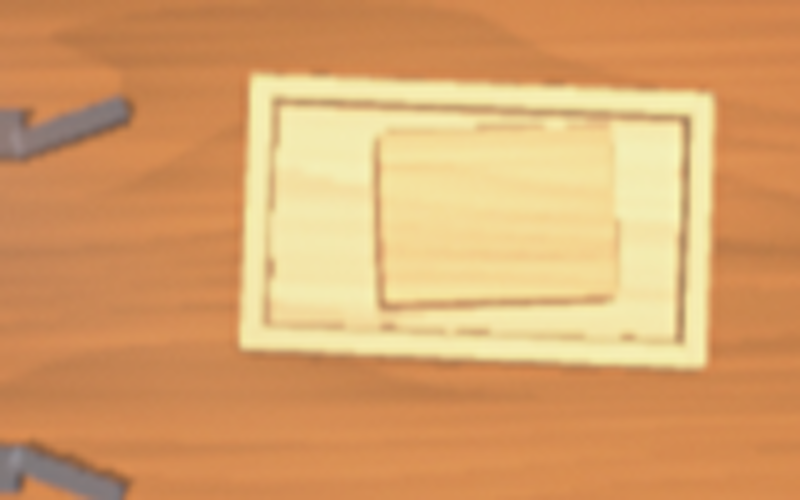

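```bash
python3 -c "
from h import *
f=load('top')
np.set_printoptions(precision=4,suppress=True)
def A(x,y,z,n): 
    u,v=180+x/5,175+y/5; print(n,px(f,u,v,z),px(f,u,v)[:])
def B(x,y,z,n): 
    u,v=270+x/5,185+y/5; print(n,px(f,u,v,z),px(f,u,v)[:])
for n,x,y in [('tl',250,75),('tr',713,95),('br',706,368),('bl',241,350)]: B(x,y,.036,'tray '+n)
for n,x,y in [('tl',378,133),('tr',612,125),('br',614,298),('bl',383,307)]: B(x,y,.056,'blk '+n)
A(97,205,.022,'stop/farrail');A(90,492,.022,'stop/nearrail');A(478,208,.022,'mouth far');A(470,496,.022,'mouth near')
A(578,160,.022,'lip far');A(572,550,.022,'lip near')
for n,x,y in [('tl',230,76),('tr',342,74),('br',333,597),('bl',222,597)]: A(x,y,.134,'beam '+n)
A(275,328,.156,'hub');A(197,408,.2,'knob top')
for n,x,y in [('tl',222,63),('tr',423,66),('br',417,641),('bl',211,641)]: A(x,y,.008,'foot '+n)
"
```

```text
tray tl [ 0.6463 -0.0454  0.036 ] [ 0.6466 -0.0454  0.0342]
tray tr [ 0.6324 -0.2654  0.036 ] [ 0.6372 -0.2715 -0.0003]
tray br [ 0.5026 -0.2582  0.036 ] [ 0.5038 -0.2636  0.0031]
tray bl [ 0.5153 -0.0386  0.036 ] [ 0.5166 -0.0385  0.0077]
blk tl [ 0.6149 -0.1047  0.056 ] [ 0.6152 -0.1048  0.0536]
blk tr [ 0.6166 -0.2143  0.056 ] [ 0.6222 -0.2205  0.0095]
blk br [ 0.5354 -0.2131  0.056 ] [ 0.5382 -0.2191  0.0098]
blk bl [ 0.5332 -0.1052  0.056 ] [ 0.5346 -0.1063  0.0336]
stop/farrail [0.6153 0.2452 0.022 ] [0.617  0.2481 0.008 ]
stop/nearrail [0.4775 0.2494 0.022 ] [ 0.4779  0.2542 -0.0007]
mouth far [0.6103 0.062  0.022 ] [ 0.6129  0.0637 -0.0008]
mouth near [0.4722 0.0678 0.022 ] [0.4724 0.0693 0.0034]
lip far [0.6325 0.0136 0.022 ] [0.6354 0.0144 0.0003]
lip near [0.4455 0.0196 0.022 ] [ 0.4454  0.0206 -0.0022]
beam tl [0.6583 0.1626 0.134 ] [0.658  0.1623 0.1358]
beam tr [0.6582 0.113  0.134 ] [0.6785 0.1281 0.0096]
beam br [0.4277 0.1196 0.134 ] [0.4272 0.1225 0.1112]
beam bl [0.4286 0.1682 0.134 ] [0.4285 0.1689 0.1296]
hub [0.5445 0.1406 0.156 ] [0.5447 0.141  0.1528]
knob top [0.5085 0.1669 0.2   ] [0.5087 0.1675 0.1968]
foot tl [0.6853 0.1867 0.008 ] [0.685  0.1865 0.0095]
foot tr [0.6819 0.0888 0.008 ] [0.6823 0.089  0.0055]
foot br [0.4032 0.0954 0.008 ] [0.403  0.0959 0.0036]
foot bl [0.4051 0.1945 0.008 ] [ 0.4048  0.1959 -0.0002]
```

```bash
cat >> h.py <<'E'
from scipy.spatial.transform import Rotation as Ro
def plan(way,claw,step=3.9,start=None,rstep=0.11):
    """way: list of (x,y,z,yaw). prints rows"""
    from workcell import bot
    s=bot.observe();p=np.array(s['position']);R=Ro.from_euler('xyz',s['tool_rot'])
    if start is not None: p=np.array(start[:3]);R=Ro.from_euler('xyz',[np.pi,0,start[3]])
    out=[]
    for w in way:
        T=Ro.from_euler('xyz',[np.pi,0,w[3]])
        d=np.array(w[:3])-p; rv=(T*R.inv()).as_rotvec()
        n=int(max(1,np.ceil(np.linalg.norm(d)*100/step),np.ceil(np.linalg.norm(rv)/rstep)))
        for i in range(n):
            Rc=Ro.from_rotvec(rv*i/n)*R
            t=Rc.inv().apply(d/n)*100; r=Rc.inv().apply(rv/n)
            out.append(('%.2f '%claw)+' '.join('%.2f'%a for a in t)+' '+' '.join('%.3f'%a for a in r))
        p=np.array(w[:3]);R=T
    for i in range(0,len(out),8): print('; '.join(out[i:i+8]),'\n')
E
python3 -c "
from h import *
plan([(.2,.58,.29,3.081),(.5,.25,.29,3.081),(.5678,-.2568,.25,3.081),(.5678,-.2568,.1,3.081)],.3)"
```

```text
0.30 -1.56 -0.43 -2.89 -0.000 -0.000 -0.065; 0.30 -1.53 -0.53 -2.89 -0.000 -0.000 -0.065; 0.30 -1.49 -0.63 -2.89 -0.000 -0.000 -0.065; 0.30 -2.66 -2.59 -0.00 0.000 0.000 0.000; 0.30 -2.66 -2.59 -0.00 0.000 0.000 0.000; 0.30 -2.66 -2.59 -0.00 0.000 0.000 0.000; 0.30 -2.66 -2.59 -0.00 0.000 0.000 0.000; 0.30 -2.66 -2.59 -0.00 0.000 0.000 0.000 

0.30 -2.66 -2.59 -0.00 0.000 0.000 0.000; 0.30 -2.66 -2.59 -0.00 0.000 0.000 0.000; 0.30 -2.66 -2.59 -0.00 0.000 0.000 0.000; 0.30 -2.66 -2.59 -0.00 0.000 0.000 0.000; 0.30 -2.66 -2.59 -0.00 0.000 0.000 0.000; 0.30 -2.66 -2.59 -0.00 0.000 0.000 0.000; 0.30 -2.66 -2.59 -0.00 0.000 0.000 0.000; 0.30 -0.70 -3.58 0.29 0.000 0.000 0.000 

0.30 -0.70 -3.58 0.29 0.000 0.000 0.000; 0.30 -0.70 -3.58 0.29 0.000 0.000 0.000; 0.30 -0.70 -3.58 0.29 0.000 0.000 0.000; 0.30 -0.70 -3.58 0.29 0.000 0.000 0.000; 0.30 -0.70 -3.58 0.29 0.000 0.000 0.000; 0.30 -0.70 -3.58 0.29 0.000 0.000 0.000; 0.30 -0.70 -3.58 0.29 0.000 0.000 0.000; 0.30 -0.70 -3.58 0.29 0.000 0.000 0.000 

0.30 -0.70 -3.58 0.29 0.000 0.000 0.000; 0.30 -0.70 -3.58 0.29 0.000 0.000 0.000; 0.30 -0.70 -3.58 0.29 0.000 0.000 0.000; 0.30 -0.70 -3.58 0.29 0.000 0.000 0.000; 0.30 -0.70 -3.58 0.29 0.000 0.000 0.000; 0.30 0.00 -0.00 3.75 0.000 0.000 0.000; 0.30 0.00 -0.00 3.75 0.000 0.000 0.000; 0.30 0.00 -0.00 3.75 0.000 0.000 0.000 

0.30 0.00 -0.00 3.75 0.000 0.000 0.000
```

apply_moves(
  increments="0.3 -1.5 -0.5 -2.9 0 0 -0.065; 0.3 -1.5 -0.5 -2.9 0 0 -0.065; 0.3 -1.5 -0.6 -2.9 0 0 -0.065; 0.3 -2.7 -2.6 0 0 0 0; 0.3 -2.7 -2.6 0 0 0 0; 0.3 -2.7 -2.6 0 0 0 0; 0.3 -2.7 -2.6 0 0 0 0; 0.3 -2.7 -2.6 0 0 0 0",
)

```text
clock: 0.77
position: [0.327, 0.4408, 0.2908]
tool_rot: [-3.141, -0.0, 3.081]
force: [0.2, 1.4, -0.5]
grip_width: 0.03
```

apply_moves(
  increments="0.3 -2.6 -2.6 0 0 0 0; 0.3 -2.6 -2.6 0 0 0 0; 0.3 -2.6 -2.6 0 0 0 0; 0.3 -2.6 -2.6 0 0 0 0; 0.3 -2.6 -2.6 0 0 0 0; 0.3 -2.6 -2.6 0 0 0 0; 0.3 -2.6 -2.6 0 0 0 0; 0.3 -0.7 -3.6 0.3 0 0 0",
)

```text
clock: 1.43
position: [0.5041, 0.2125, 0.2876]
tool_rot: [3.142, 0.001, 3.081]
force: [0.6, 0.1, -0.4]
grip_width: 0.0293
```

apply_moves(
  increments="0.3 -0.7 -3.6 0.3 0 0 0; 0.3 -0.7 -3.6 0.3 0 0 0; 0.3 -0.7 -3.6 0.3 0 0 0; 0.3 -0.7 -3.6 0.3 0 0 0; 0.3 -0.7 -3.6 0.3 0 0 0; 0.3 -0.7 -3.6 0.3 0 0 0; 0.3 -0.7 -3.6 0.3 0 0 0; 0.3 -0.7 -3.6 0.3 0 0 0",
)

```text
clock: 2.1
position: [0.5397, -0.0793, 0.2637]
tool_rot: [3.142, -0.0, 3.081]
force: [0.5, 0.3, 0.2]
grip_width: 0.03
```

apply_moves(
  increments="0.3 -0.78 -3.5 0.3 0 0 0; 0.3 -0.78 -3.5 0.3 0 0 0; 0.3 -0.78 -3.5 0.3 0 0 0; 0.3 -0.78 -3.5 0.3 0 0 0; 0.3 -0.78 -3.5 0.3 0 0 0; 0.3 0 0 3.5 0 0 0; 0.3 0 0 3.5 0 0 0; 0.3 0 0 3.5 0 0 0",
)

```text
clock: 2.77
position: [0.5679, -0.2552, 0.1424]
tool_rot: [-3.141, 0.0, 3.08]
force: [0.6, -0.1, -0.3]
grip_width: 0.0298
```

apply_moves(
  increments="0.3 0 0 3 0 0 0; 0.3 0 0 2 0 0 0; 0.3 0 0 0 0 0 0",
)

```text
clock: 3.02
position: [0.5659, -0.2535, 0.0896]
tool_rot: [3.14, -0.006, 3.081]
force: [-0.2, -0.2, -0.4]
grip_width: 0.0295
```

Run:
```python
from workcell import bot
from h import *
for n in("top","side"):
    f=bot.grab_frame(n);pickle.dump(f,open(n+'1.pkl','wb'))
    crop(f,*((290,175,450,285) if n=='top' else (250,180,410,300)),5,f'pics/{n}1.png')
s=bot.observe();print(s['position'],s['tool_rot'],s['force'])
```

```text
[ 0.5680852  -0.25462804  0.09405704] [ 3.14152436e+00 -8.92387987e-04  3.08064062e+00] [ 0.4308905  -0.48211017  0.9135709 ]
```

View pics/top1.png

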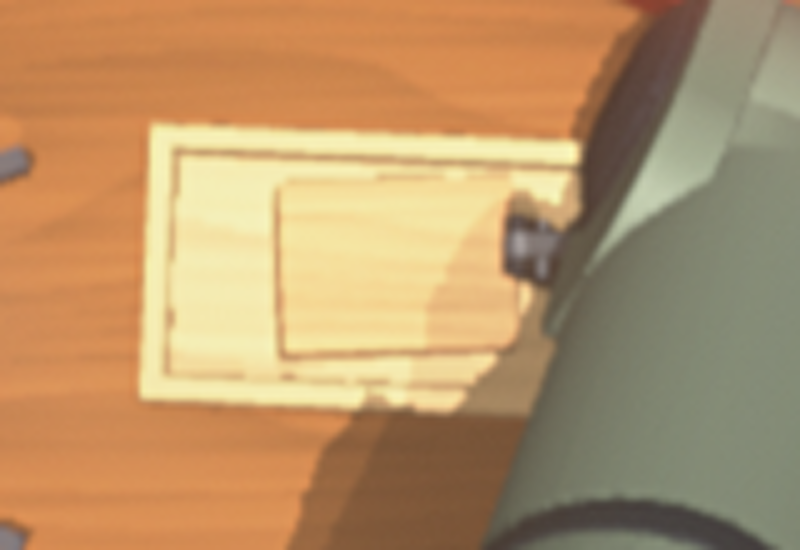

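View pics/side1.png

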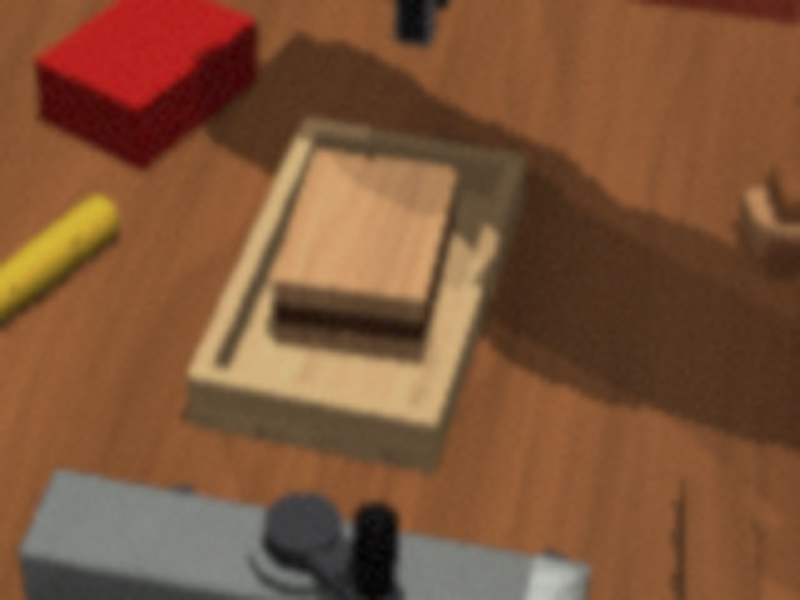

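The crop shows the light/dark/light layered block in the tray (the red blocks are not meant). Its front face is at about (350,310) in the side crop. The gripper stands over the tray's rear end wall, so I descend.

apply_moves(
  increments="0.3 0 -0.22 2 0 0 0; 0.3 0 0 2 0 0 0; 0.3 0 0 1.5 0 0 0; 0.3 0 0 1 0 0 0; 0.3 0 0 1 0 0 0; 0.3 0 0 0.5 0 0 0; 0.3 0 0 0 0 0 0",
)

```text
clock: 3.7
position: [0.5681, -0.2567, 0.0137]
tool_rot: [3.142, -0.0, 3.081]
force: [-0.4, -0.0, -0.3]
grip_width: 0.0297
```

apply_moves(
  increments="0.9 0 0 0 0 0 0; 1 0 0 0 0 0 0; 1 0 0 0 0 0 0; 1 0 0 0 0 0 0; 1 0 0 0 0 0 0",
  newtons=40,
)

```text
clock: 4.12
position: [0.5683, -0.2568, 0.0143]
tool_rot: [-3.141, 0.0, 3.081]
force: [-0.2, 0.2, -0.6]
grip_width: 0.0002
```

The fingers closed fully and missed the wall, so I look.

Run:
```python
from workcell import bot
from h import *
for n in("top","side"):
    f=bot.grab_frame(n);pickle.dump(f,open(n+'2.pkl','wb'))
    crop(f,*((290,175,450,285) if n=='top' else (250,170,410,290)),5,f'pics/{n}2.png')
f=load('side2')
for p in [(.5683,-.2568,.0143),(.6324,-.2654,.036),(.5026,-.2582,.036)]: print((proj(f,p)-[250,170])*5)
```

```text
[414.12353702 220.94118355]
[308.41375493 168.0369926 ]
[529.67356172 205.09600359]
```

View pics/side2.png

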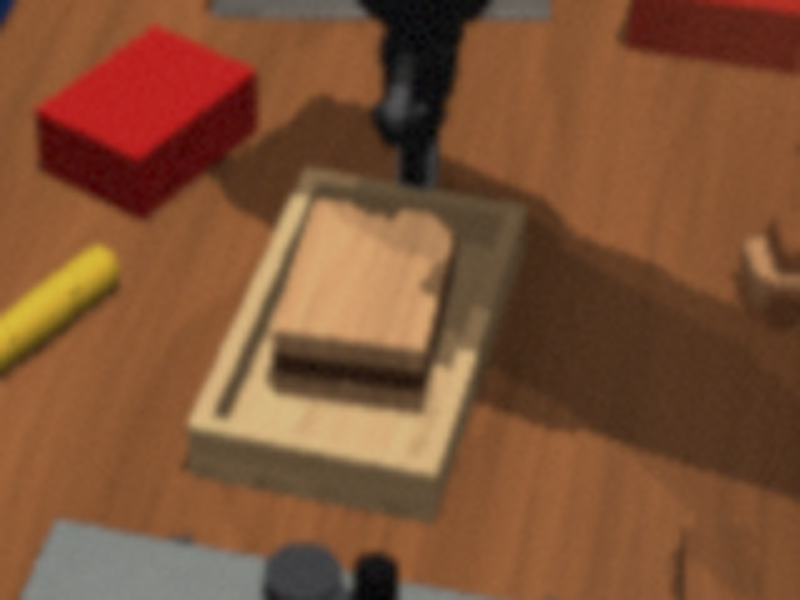

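View pics/top2.png

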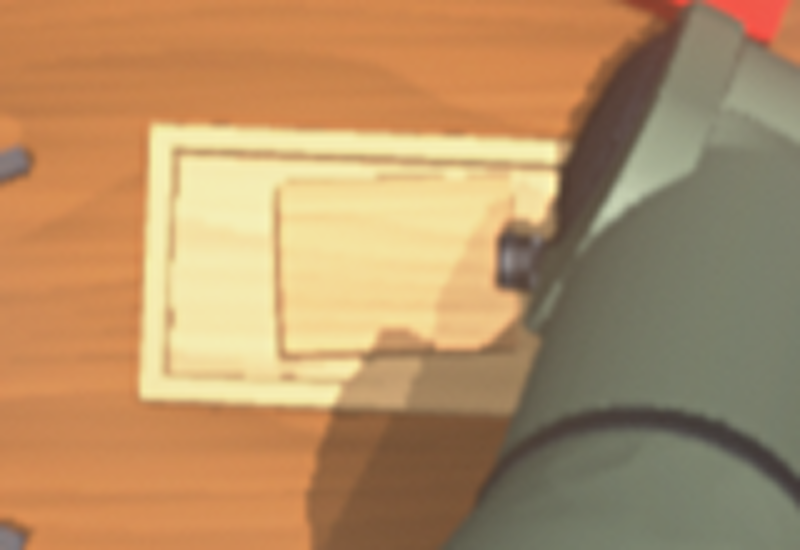

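Run:
```python
from h import *
np.set_printoptions(precision=4,suppress=True)
f=load('side2')
for x,y in [(418,140),(418,160),(418,170),(418,180),(418,186),(418,195),(418,205),(350,180),(480,200)]:
    print((x,y),px(f,250+x/5,170+y/5))
print([(proj(f,(.568,-.2568,z))-[250,170])*5 for z in (.036,.05,.08)])
f=load('side')
for z,c in ((.036,[(.6324,-.2654),(.5026,-.2582),(.6463,-.0454),(.5153,-.0386)]),): print([(proj(f,(*a,z))-[250,180])*5 for a in c])
f=load('top2')
for x,y in [(512,245),(520,258),(512,275)]: print(px(f,290+x/5,175+y/5))
```

```text
(418, 140) [ 0.5604 -0.2115  0.1083]
(418, 160) [ 0.5647 -0.2405  0.0719]
(418, 170) [ 0.5656 -0.2476  0.0592]
(418, 180) [ 0.5645 -0.2417  0.0568]
(418, 186) [ 0.5655 -0.2493  0.0464]
(418, 195) [ 0.5657 -0.2516  0.0381]
(418, 205) [ 0.5662 -0.2561  0.027 ]
(350, 180) [ 0.6066 -0.2591  0.0363]
(480, 200) [ 0.5307 -0.2557  0.037 ]
[array([415.605 , 191.6519]), array([416.2418, 172.3662]), array([417.6375, 130.097 ])]
[array([308.4138, 118.037 ]), array([529.6736, 155.096 ]), array([189.9409, 377.3482]), array([442.0247, 424.8914])]
[ 0.5757 -0.2027  0.138 ]
[ 0.5698 -0.206   0.1387]
[ 0.5629 -0.2031  0.1323]
```

Run:
```python
from h import *
np.set_printoptions(precision=4,suppress=True)
f=load('side1')
c=-f['R'].T@f['t']
def ray(u,v,y):
    w=f['R'].T@np.linalg.inv(f['intrinsics'])@[u,v,1]; return c+w*(y-c[1])/w[1]
for y in (-.225,-.24,-.255): print(ray(250+415/5,180+45/5,y))
for yy in (20,30,38,42,46): print(yy,px(f,250+412/5,180+yy/5))
f=load('side2')
crop(f,300,175,380,225,10,'pics/s2b.png')
cv2.imwrite('pics/top2f.png',load('top2')['color'][:,:,::-1])
cv2.imwrite('pics/side2f.png',load('side2')['color'][:,:,::-1])
```

```text
[ 0.565  -0.225   0.1276]
[ 0.5674 -0.24    0.1164]
[ 0.5698 -0.255   0.1052]
20 [ 0.5671 -0.2254  0.1434]
30 [ 0.5677 -0.2302  0.1334]
38 [ 0.5681 -0.2332  0.1259]
42 [ 0.5678 -0.2318  0.1243]
46 [ 0.5938 -0.3923  0.0016]
```

View pics/s2b.png

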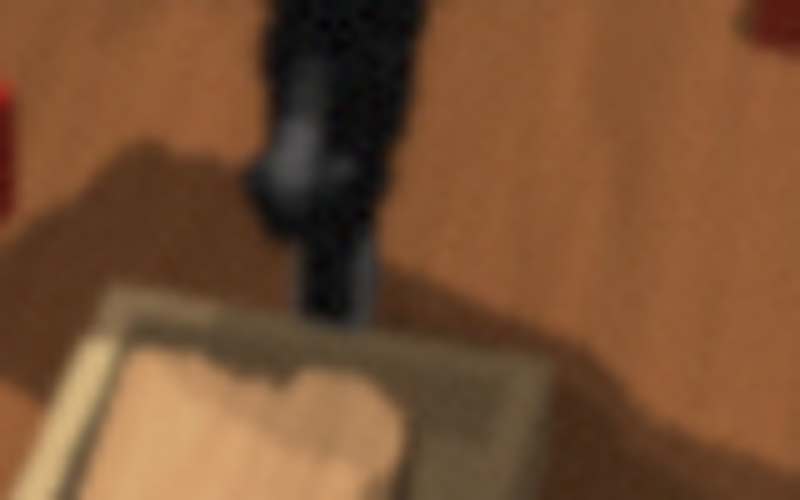

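View pics/side2f.png

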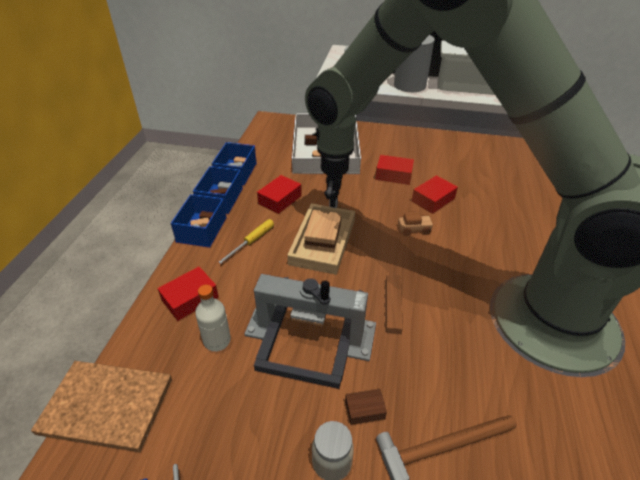

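The shut fingertips sit right over the wall's top edge, at side-crop (418,187). That puts them at z ≈ 0.045 although the state reports 0.014. The earlier picture agrees: tip at 0.123 against 0.094 reported. So the true tips are about 29 mm higher than the reported TCP. I reopen, look, and then go lower in small steps while watching the force.

apply_moves(
  increments="0.3 0 0 0 0 0 0; 0.3 0 0 0 0 0 0; 0.3 0 0 0 0 0 0; 0.3 0 0 0 0 0 0",
)

```text
clock: 4.55
position: [0.5681, -0.2568, 0.0139]
tool_rot: [-3.142, -0.0, 3.081]
force: [-0.1, -0.1, -0.5]
grip_width: 0.03
```

apply_moves(
  increments="0.3 0 0 0.5 0 0 0; 0.3 0 0 0.5 0 0 0; 0.3 0 0 0 0 0 0",
)

```text
clock: 4.8
position: [0.5675, -0.2564, 0.0026]
tool_rot: [3.141, -0.001, 3.081]
force: [-0.1, 0.1, 0.3]
grip_width: 0.0296
```

Run:
```python
from workcell import bot
from h import *
f=bot.grab_frame('side');pickle.dump(f,open('side3.pkl','wb'));crop(f,300,165,380,225,10,'pics/side3.png')
```

```text
(no output)
```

View pics/side3.png

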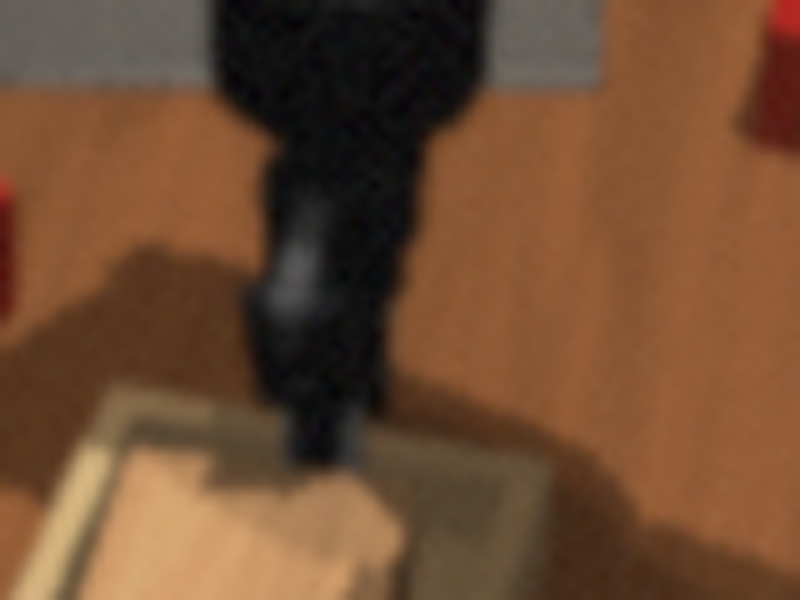

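The front finger is now visibly inside the rear wall, with its tip at crop (320,465). I lower a bit more.

apply_moves(
  increments="0.3 0 0 0.4 0 0 0; 0.3 0 0 0.4 0 0 0; 0.3 0 0 0.3 0 0 0; 0.3 0 0 0 0 0 0",
)

```text
clock: 5.18
position: [0.5677, -0.2566, -0.0079]
tool_rot: [3.141, -0.001, 3.081]
force: [-0.5, 0.1, -0.0]
grip_width: 0.0298
```

apply_moves(
  increments="1 0 0 0 0 0 0; 1 0 0 0 0 0 0; 1 0 0 0 0 0 0; 1 0 0 0 0 0 0; 1 0 0 0 0 0 0",
)

```text
clock: 5.6
position: [0.5681, -0.2567, -0.007]
tool_rot: [3.142, 0.0, 3.081]
force: [-0.3, 2.1, 1.3]
grip_width: 0.0092
```

Gripped: the opening of 9.2 mm matches the 10 mm wall. Next I shift sideways and rotate onto the press axis.

apply_moves(
  increments="1 0.5 0.2 0 0 0 -0.005; 1 0.8 0.3 0 0 0 -0.007; 1 0.8 0.35 0 0 0 -0.007; 1 0.8 0.3 0 0 0 -0.007; 1 0.5 0.25 0 0 0 -0.0065; 1 0.2 0.05 0 0 0 0; 1 0 0 0 0 0 0",
)

```text
clock: 6.18
position: [0.532, -0.2401, -0.007]
tool_rot: [3.141, -0.001, 3.113]
force: [-2.4, 2.1, 4.2]
grip_width: 0.0089
```

Run:
```python
from workcell import bot
from h import *
f=bot.grab_frame('top');pickle.dump(f,open('top4.pkl','wb'));crop(f,180,175,440,315,3,'pics/top4.png')
f=bot.grab_frame('side');pickle.dump(f,open('side4.pkl','wb'));crop(f,230,170,390,290,5,'pics/side4.png')
```

```text
(no output)
```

View pics/top4.png

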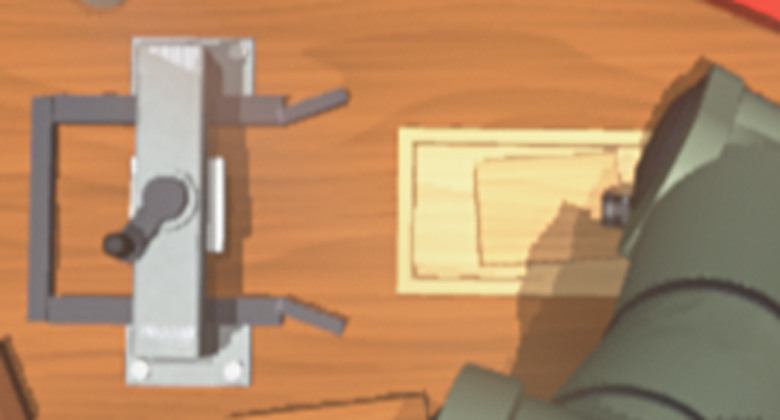

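View pics/side4.png

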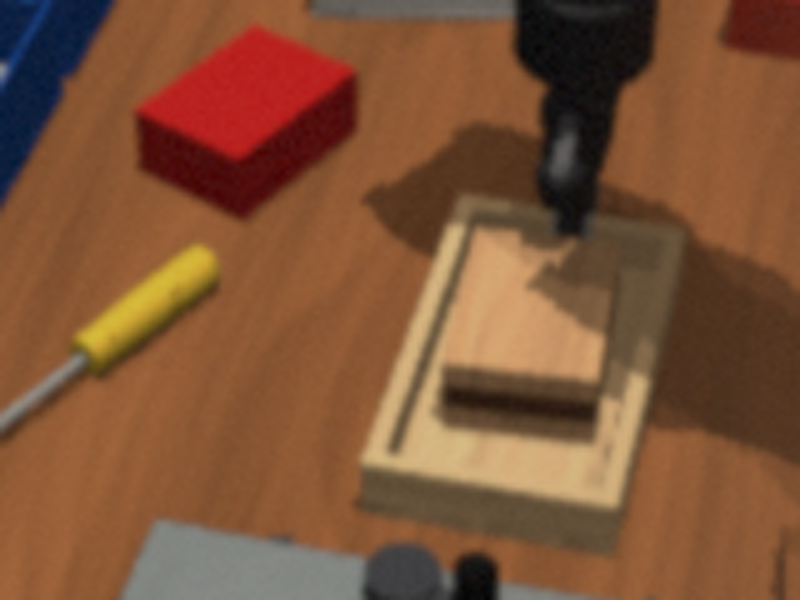

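Run:
```python
from h import *
np.set_printoptions(precision=4,suppress=True)
f=load('top4')
crop(f,300,205,410,285,7,'pics/top4b.png')
P=lambda x,y:px(f,180+x/3,175+y/3,.036)
a,b,c,d=P(400,128),P(397,294),P(640,132),P(610,296)
print(a,b,c,d,(a+b)/2, 'axis x there',.5438+.028*((a+b)[1]/2-.141)); print((a-c)[0]/(a-c)[1],(b-d)[0]/(b-d)[1],-(a-b)[1]/(a-b)[0])
```

```text
[ 0.6044 -0.0287  0.036 ] [ 0.4731 -0.0239  0.036 ] [ 0.5975 -0.2186  0.036 ] [ 0.4683 -0.1915  0.036 ] [ 0.5387 -0.0263  0.036 ] axis x there 0.5391158259449714
0.03628835542078158 0.028494445043595624 0.03668204447375768
```

View pics/top4b.png

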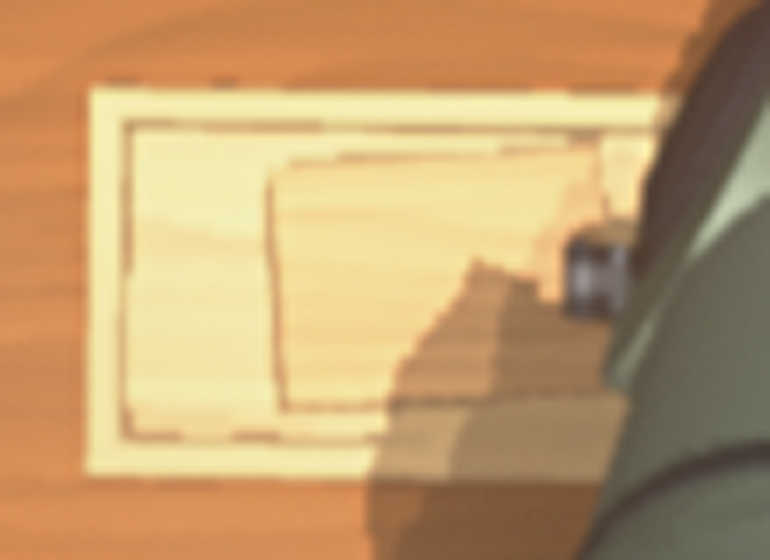

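The tray's centre line is within 0.5 mm of the press axis and its yaw matches within about 0.5°. I slide it in.

apply_moves(
  increments="1 0 0.6 0 0 0 0; 1 0 1.2 0 0 0 0; 1 0 1.8 0 0 0 0; 1 0 1.8 0 0 0 0; 1 0 1.8 0 0 0 0; 1 0 1.8 0 0 0 0; 1 0 1.2 0 0 0 0; 1 0 0.6 0 0 0 0",
)

```text
clock: 6.95
position: [0.5363, -0.1312, -0.007]
tool_rot: [-3.141, 0.0, 3.115]
force: [-0.5, -5.5, 1.7]
grip_width: 0.0091
```

Run:
```python
from workcell import bot
from h import *
f=bot.grab_frame('top');pickle.dump(f,open('top5.pkl','wb'));crop(f,180,175,390,315,3.5,'pics/top5.png')
```

```text
(no output)
```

View pics/top5.png

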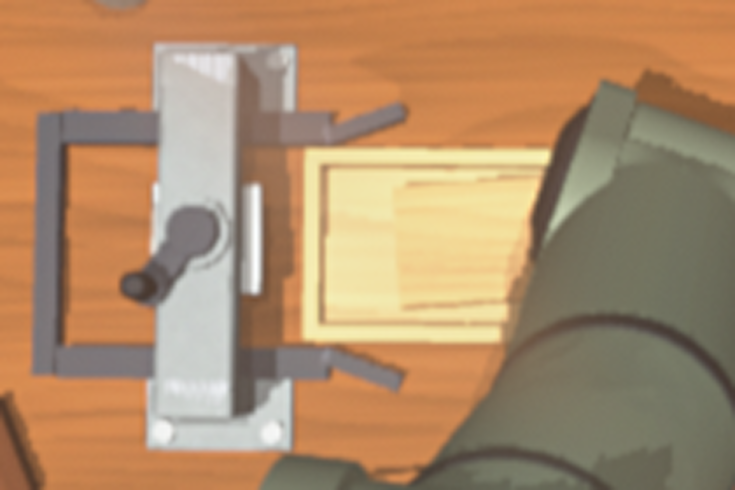

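apply_moves(
  increments="1 0 0.6 0 0 0 0; 1 0 1.2 0 0 0 0; 1 0 1.8 0 0 0 0; 1 0 1.8 0 0 0 0; 1 0 1.8 0 0 0 0; 1 0 1.8 0 0 0 0; 1 0 1.2 0 0 0 0; 1 0 0.6 0 0 0 0",
)

```text
clock: 7.67
position: [0.5392, -0.0238, -0.007]
tool_rot: [-3.141, 0.0, 3.114]
force: [-0.5, -6.5, 4.7]
grip_width: 0.0088
```

apply_moves(
  increments="1 0 0.8 0 0 0 0; 1 0 1.2 0 0 0 0; 1 0 1 0 0 0 0; 1 0 0.8 0 0 0 0; 1 0 0.5 0 0 0 0; 1 0 0.3 0 0 0 0",
)

```text
clock: 8.17
position: [0.5404, 0.0209, -0.007]
tool_rot: [-3.141, 0.0, 3.113]
force: [-0.5, -7.6, 5.8]
grip_width: 0.0092
```

apply_moves(
  increments="1 0 0.3 0 0 0 0; 1 0 0.3 0 0 0 0; 1 0 0.2 0 0 0 0; 1 0 0.1 0 0 0 0",
)

```text
clock: 8.5
position: [0.5406, 0.0293, -0.007]
tool_rot: [-3.141, 0.0, 3.112]
force: [-0.1, -7.8, 5.9]
grip_width: 0.009
```

apply_moves(
  increments="1 0 0.2 0 0 0 0; 1 0 0.2 0 0 0 0; 1 0 0.1 0 0 0 0; 1 0 0.1 0 0 0 0",
)

```text
clock: 8.83
position: [0.5408, 0.0351, -0.007]
tool_rot: [-3.141, 0.0, 3.112]
force: [-0.4, -7.3, 6.5]
grip_width: 0.0088
```

apply_moves(
  increments="1 0 0.1 0 0 0 0; 1 0 0.1 0 0 0 0; 1 0 0.1 0 0 0 0",
)

```text
clock: 9.08
position: [0.5408, 0.038, -0.007]
tool_rot: [-3.14, 0.0, 3.112]
force: [-0.1, -7.8, 6.5]
grip_width: 0.0089
```

apply_moves(
  increments="1 0 0.1 0 0 0 0; 1 0 0.1 0 0 0 0; 1 0 0.1 0 0 0 0",
)

```text
clock: 9.33
position: [0.5409, 0.0389, -0.007]
tool_rot: [-3.138, 0.0, 3.11]
force: [0.8, -24.0, 4.8]
grip_width: 0.009
```

Run:
```python
from workcell import bot
from h import *
f=bot.grab_frame('top');pickle.dump(f,open('top6.pkl','wb'));crop(f,180,195,340,295,5,'pics/top6.png')
f=bot.grab_frame('side');pickle.dump(f,open('side6.pkl','wb'));crop(f,220,230,400,390,4,'pics/side6.png')
```

View pics/top6.png

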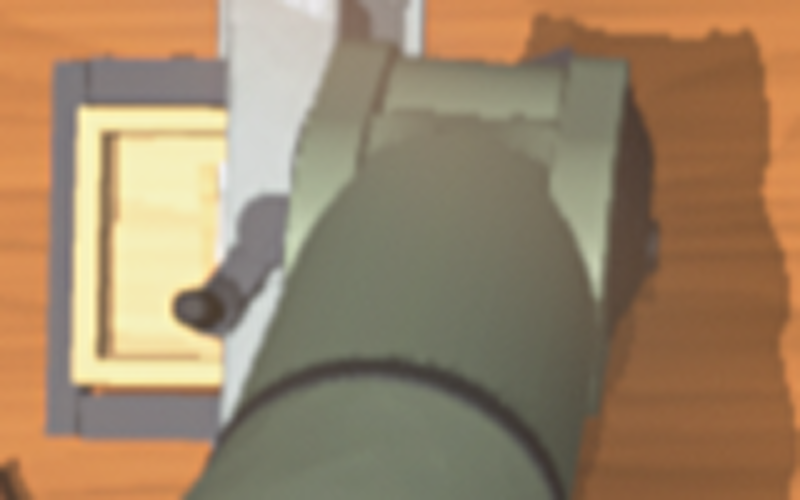

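View pics/side6.png

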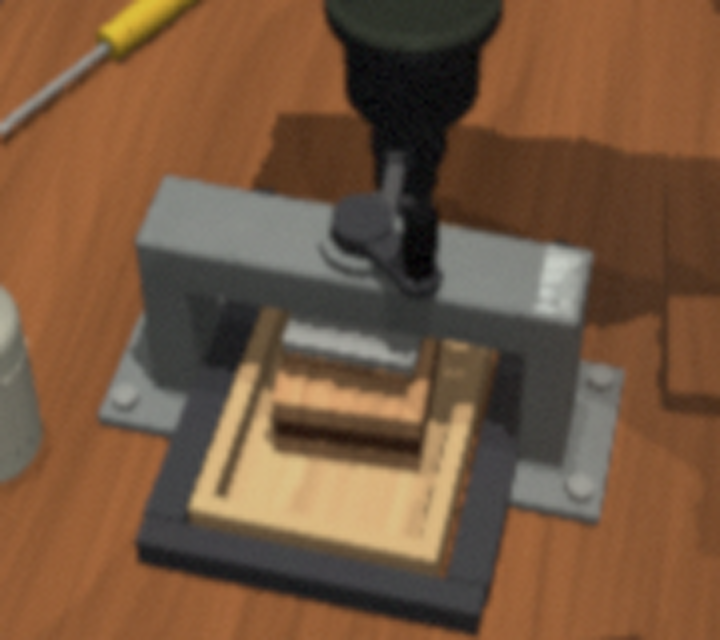

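The force rose to 24 N exactly at the expected home position. The pictures agree: the tray's front edge meets the stop bar along its whole width, at top crop (75,105)–(72,385), and the block is under the platen. I release and lift.

apply_moves(
  increments="1 0 -0.1 0 0 0 0; 0.3 0 0 0 0 0 0; 0.3 0 0 0 0 0 0; 0.3 0 0 0 0 0 0; 0.3 0 0 -1 0 0 0; 0.3 0 0 -2 0 0 0; 0.3 0 0 -3 0 0 0; 0.3 0 0 -3.5 0 0 0",
)

```text
clock: 10.1
position: [0.5398, 0.0413, 0.0886]
tool_rot: [-3.141, -0.002, 3.113]
force: [0.6, 0.0, 0.3]
grip_width: 0.0297
```

apply_moves(
  increments="0.3 0 0 -3.5 0 0 0; 0.3 0 0 -3.5 0 0 0; 0.3 0 0 -3.5 0 0 0; -0.2 0 0 -2 0 0 0; -0.2 0 0 0 0 0 0",
  newtons=60,
)

```text
clock: 10.52
position: [0.5425, 0.0416, 0.2179]
tool_rot: [3.14, 0.006, 3.113]
force: [0.4, 0.3, -0.0]
grip_width: 0.0509
```

Run:
```python
from workcell import bot
from h import *
np.set_printoptions(precision=4,suppress=True)
f=bot.grab_frame('side');pickle.dump(f,open('side7.pkl','wb'));crop(f,200,140,400,290,4,'pics/side7.png')
s=bot.observe();print(s['position'],s['tool_rot'],s['qpos'])
for q in [(.5085,.1669,.2),(.5085,.1669,.156)]: print((proj(f,q)-[200,140])*4)
print((proj(f,s['position'])-[200,140])*4,(proj(f,s['position']+[0,0,.029])-[200,140])*4)
```

```text
[0.5416 0.0417 0.2156] [3.1401 0.0038 3.1135] [-0.459   0.3962  0.3658  1.822  -0.1716  0.9502  1.5233]
[506.5886 565.148 ]
[505.1333 625.0163]
[489.9412 361.9534] [490.5243 319.9416]
```

View pics/side7.png

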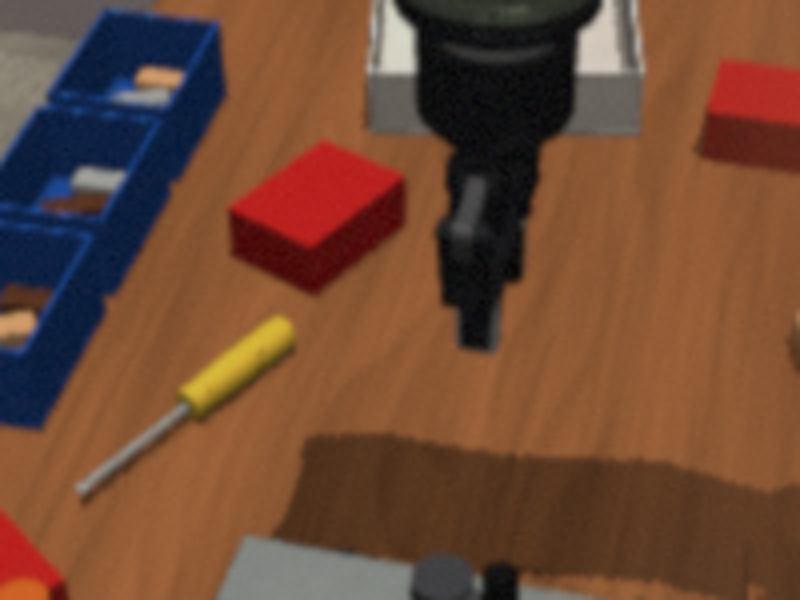

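Run:
```python
from h import *
np.set_printoptions(precision=4,suppress=True)
f=load('side7');c=-f['R'].T@f['t']
def ray(x,y,Y):
    w=f['R'].T@np.linalg.inv(f['intrinsics'])@[200+x/4,140+y/4,1]; return c+w*(Y-c[1])/w[1]
for Y in (.067,.075): print(ray(480,350,Y))
for x,y in [(480,345),(478,335),(478,325)]: print(px(f,200+x/4,140+y/4))
plan([(.5085,.1669,.215,3.1136),(.5085,.1669,.17,3.1136)],-.2)
```

```text
[0.5421 0.067  0.2456]
[0.5405 0.075  0.2527]
[0.5396 0.0799 0.2603]
[0.5408 0.0791 0.266 ]
[0.541  0.078  0.2715]
-0.20 0.92 3.11 0.02 0.000 0.001 -0.000; -0.20 0.92 3.11 0.02 0.000 0.001 -0.000; -0.20 0.92 3.11 0.02 0.000 0.001 -0.000; -0.20 0.92 3.11 0.01 0.000 0.001 -0.000; -0.20 0.00 -0.00 2.25 0.000 0.000 0.000; -0.20 0.00 -0.00 2.25 0.000 0.000 0.000
```

apply_moves(
  increments="-0.2 0.92 3.1 0 0 0 0; -0.2 0.92 3.1 0 0 0 0; -0.2 0.92 3.1 0 0 0 0; -0.2 0.92 3.1 0 0 0 0; -0.2 0 0 2 0 0 0; -0.2 0 0 2 0 0 0; -0.2 0 0 0 0 0 0",
)

```text
clock: 11.15
position: [0.5052, 0.1663, 0.1696]
tool_rot: [-3.139, -0.005, 3.115]
force: [-0.4, -0.4, 0.5]
grip_width: 0.0514
```

Run:
```python
from workcell import bot
from h import *
f=bot.grab_frame('side');pickle.dump(f,open('side8.pkl','wb'));crop(f,250,210,410,330,5,'pics/side8.png')
s=bot.observe();print(s['position'],s['tool_rot'])
f=bot.grab_frame('top');pickle.dump(f,open('top8.pkl','wb'));crop(f,180,175,340,315,4,'pics/top8.png')
```

```text
[0.50611245 0.16590906 0.17141342] [-3.13956609 -0.00354216  3.11353602]
```

View pics/side8.png

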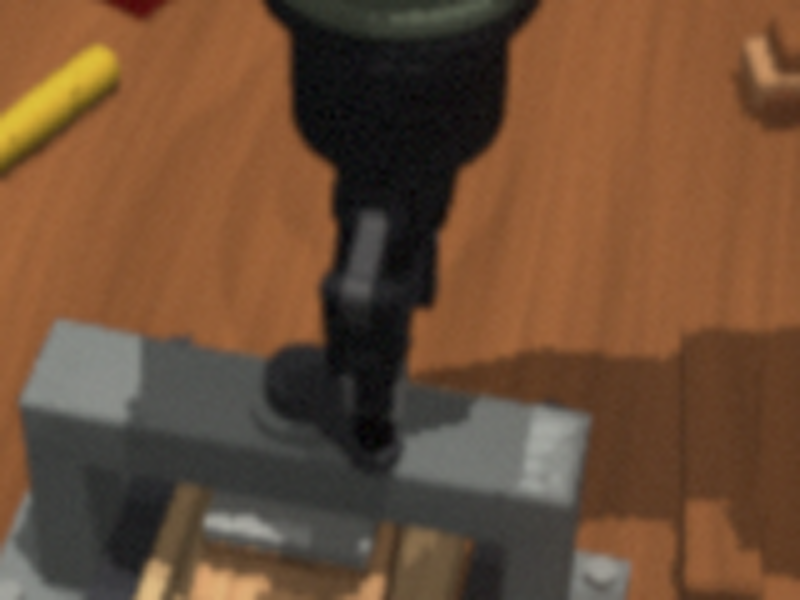

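View pics/top8.png

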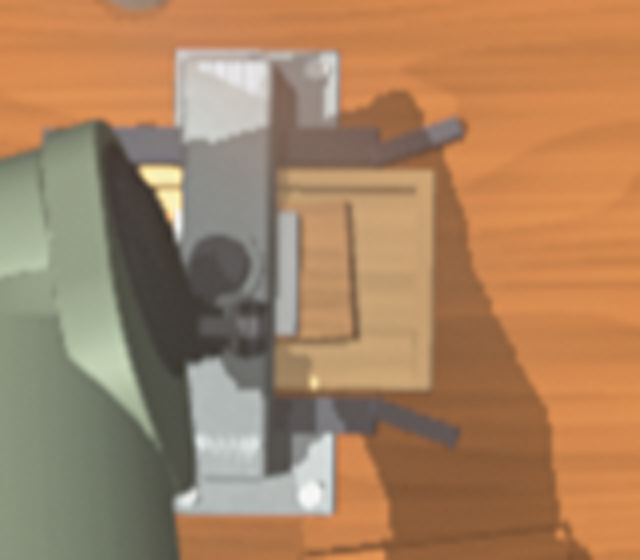

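apply_moves(
  increments="-0.2 -0.24 0.1 0.8 0 0 0; -0.2 0 0 0.8 0 0 0; -0.2 0 0 0.8 0 0 0; -0.2 0 0 0.8 0 0 0; -0.2 0 0 0 0 0 0",
)

```text
clock: 11.67
position: [0.5092, 0.1669, 0.1393]
tool_rot: [-3.141, -0.002, 3.113]
force: [0.3, -0.0, -1.1]
grip_width: 0.0512
```

Run:
```python
from workcell import bot
from h import *
f=bot.grab_frame('side');pickle.dump(f,open('side9.pkl','wb'));crop(f,270,240,370,340,7,'pics/side9.png')
s=bot.observe();print(s['position'],s['tool_rot'],s['force'])
```

```text
[0.50953561 0.16689815 0.14005335] [-3.14081548e+00 -1.34718225e-03  3.11286792e+00] [-0.45308707 -0.17994809  0.66379863]
```

View pics/side9.png

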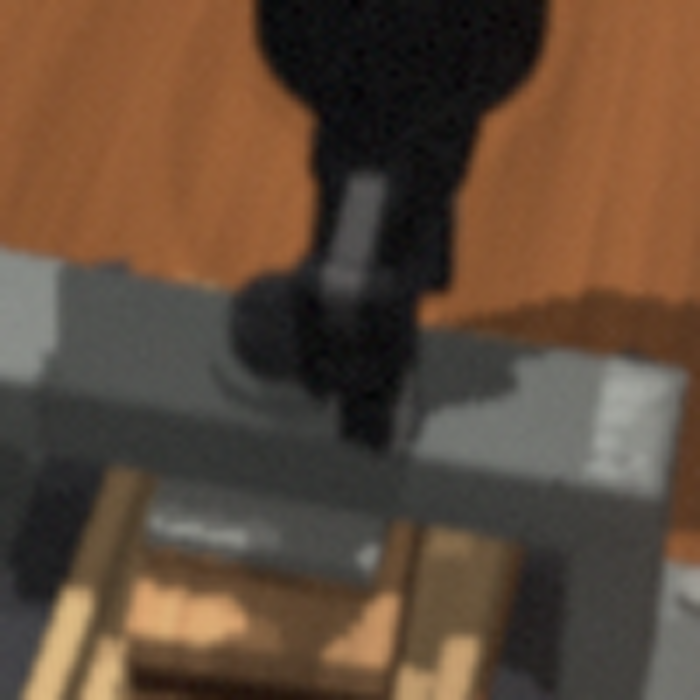

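apply_moves(
  increments="-0.2 0 0 0.4 0 0 0; 0.2 0 0 0 0 0 0; 0.5 0 0 0 0 0 0; 1 0 0 0 0 0 0; 1 0 0 0 0 0 0; 1 0 0 0 0 0 0; 1 0 0 0 0 0 0",
  newtons=50,
)

```text
clock: 12.3
position: [0.5101, 0.1677, 0.1373]
tool_rot: [3.141, 0.0, 3.114]
force: [-1.5, 2.5, 5.8]
grip_width: 0.0172
```

```bash
cat >> h.py <<'E'
def arc(a,b,n,claw=1,r=4.5):
    t=np.linspace(a,b,n+1);X=r*np.sin(t);Y=-r*np.cos(t)
    print('; '.join('%g %.2f %.2f 0 0 0 0'%(claw,x,y) for x,y in zip(np.diff(X),np.diff(Y))))
E
python3 -c "
from h import *
arc(2.214,3.214,6);arc(3.214,4.814,8);arc(4.814,6.414,8)"
```

```text
1 -0.50 0.56 0 0 0 0; 1 -0.58 0.47 0 0 0 0; 1 -0.65 0.37 0 0 0 0; 1 -0.71 0.25 0 0 0 0; 1 -0.74 0.13 0 0 0 0; 1 -0.75 0.01 0 0 0 0
1 -0.89 -0.15 0 0 0 0; 1 -0.84 -0.33 0 0 0 0; 1 -0.76 -0.49 0 0 0 0; 1 -0.64 -0.63 0 0 0 0; 1 -0.51 -0.74 0 0 0 0; 1 -0.35 -0.83 0 0 0 0; 1 -0.18 -0.88 0 0 0 0; 1 0.00 -0.90 0 0 0 0
1 0.18 -0.88 0 0 0 0; 1 0.35 -0.83 0 0 0 0; 1 0.51 -0.74 0 0 0 0; 1 0.65 -0.62 0 0 0 0; 1 0.76 -0.48 0 0 0 0; 1 0.84 -0.32 0 0 0 0; 1 0.89 -0.15 0 0 0 0; 1 0.90 0.03 0 0 0 0
```

apply_moves(
  increments="1 0 0 -0.2 0 0 0; 1 -0.5 0.56 0 0 0 0; 1 -0.58 0.47 0 0 0 0; 1 -0.65 0.37 0 0 0 0; 1 -0.71 0.25 0 0 0 0; 1 -0.74 0.13 0 0 0 0; 1 -0.75 0.01 0 0 0 0; 1 0 0 0 0 0 0",
)

```text
clock: 12.97
position: [0.5496, 0.1873, 0.1379]
tool_rot: [3.139, -0.001, 3.116]
force: [3.9, 20.1, -18.4]
grip_width: 0.0168
```

Run:
```python
from workcell import bot
from h import *
f=bot.grab_frame('side');pickle.dump(f,open('side10.pkl','wb'));crop(f,250,220,410,340,5,'pics/side10.png')
s=bot.observe();print(s['position'],s['tool_rot'],s['force'],s['grip_width'])
```

```text
[0.54948762 0.18733024 0.13794088] [ 3.13880640e+00 -7.62344350e-04  3.11567538e+00] [  2.78787358  18.88431885 -18.89539827] 0.016926311546721477
```

View pics/side10.png

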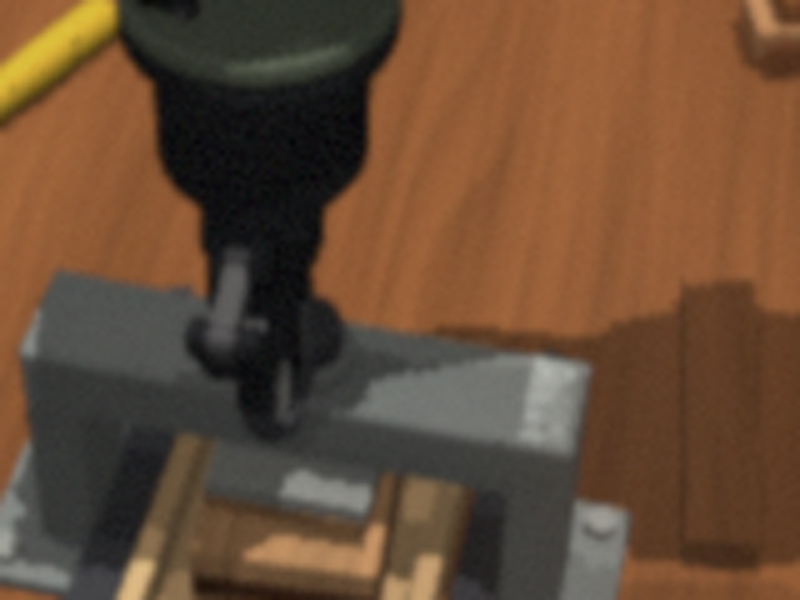

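The crank turns with the grip. I ease the z pull and the radial pull slightly and continue.

```bash
python3 -c "
from h import *
arc(3.18,4.58,7)"
```

```text
1 -0.89 -0.12 0 0 0 0; 1 -0.85 -0.30 0 0 0 0; 1 -0.77 -0.46 0 0 0 0; 1 -0.66 -0.60 0 0 0 0; 1 -0.53 -0.72 0 0 0 0; 1 -0.38 -0.82 0 0 0 0; 1 -0.21 -0.87 0 0 0 0
```

apply_moves(
  increments="1 0 0.12 0.15 0 0 0; 1 -0.89 -0.12 0 0 0 0; 1 -0.85 -0.3 0 0 0 0; 1 -0.77 -0.46 0 0 0 0; 1 -0.66 -0.6 0 0 0 0; 1 -0.53 -0.72 0 0 0 0; 1 -0.38 -0.82 0 0 0 0; 1 0 0 0 0 0 0",
)

```text
clock: 13.68
position: [0.5913, 0.1524, 0.1377]
tool_rot: [-3.141, 0.002, 3.112]
force: [9.7, -1.1, -5.6]
grip_width: 0.0168
```

```bash
python3 -c "
from h import *
arc(4.462,5.862,7)"
```

```text
1 -0.13 -0.89 0 0 0 0; 1 0.04 -0.90 0 0 0 0; 1 0.22 -0.87 0 0 0 0; 1 0.39 -0.81 0 0 0 0; 1 0.54 -0.72 0 0 0 0; 1 0.67 -0.59 0 0 0 0; 1 0.78 -0.45 0 0 0 0
```

apply_moves(
  increments="1 -0.21 -0.89 0.05 0 0 0; 1 0.04 -0.9 0 0 0 0; 1 0.22 -0.87 0 0 0 0; 1 0.39 -0.81 0 0 0 0; 1 0.54 -0.72 0 0 0 0; 1 0.67 -0.59 0 0 0 0; 1 0.78 -0.45 0 0 0 0; 1 0 0 0 0 0 0",
)

```text
clock: 14.35
position: [0.5629, 0.1007, 0.1374]
tool_rot: [-3.141, -0.0, 3.112]
force: [0.1, -7.4, 7.2]
grip_width: 0.0174
```

```bash
cat >> h.py <<'E'
def ang(p,c=(.5473,.1424)):
    d=np.array(p[:2])-c; x=d@[.028,.9996]; y=d@[-.9996,.028]
    return np.arctan2(y,-x)%(2*np.pi), np.hypot(x,y)
E
python3 -c "
from h import *
from workcell import bot
s=bot.observe();print(s['position'],ang(s['position']),s['force'])
f=bot.grab_frame('side');pickle.dump(f,open('side11.pkl','wb'));crop(f,250,220,410,360,5,'pics/side11.png')
"
```

```text
[0.56292987 0.10069368 0.1373727 ] (np.float64(5.896621090730293), np.float64(0.04453850636753877)) [ 0.06603453 -7.42259069  7.19667718]
```

View pics/side11.png

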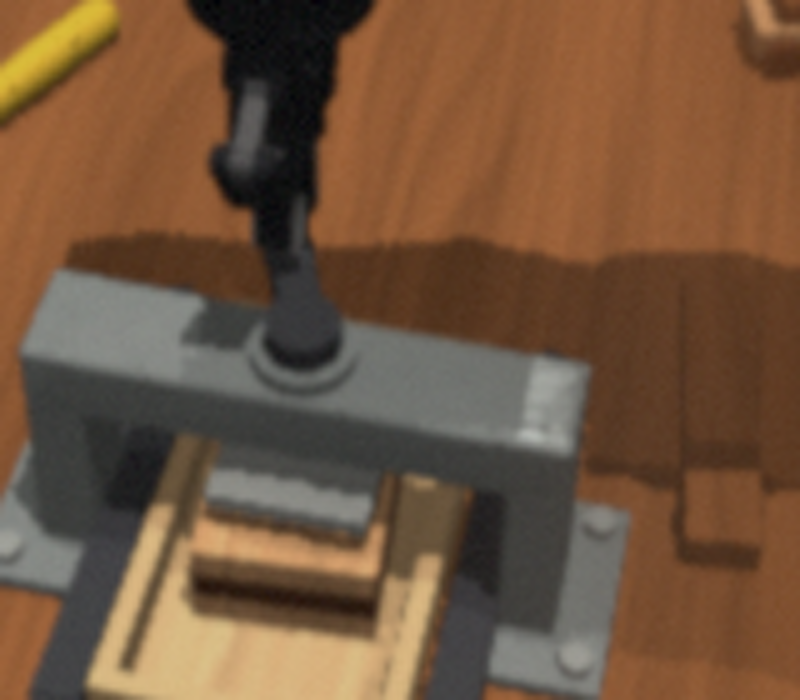

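```bash
python3 -c "
from h import *
arc(5.897,6.797,5);arc(6.797,7.097,2);arc(7.097,7.497,3)"
```

```text
1 0.77 -0.24 0 0 0 0; 1 0.80 -0.09 0 0 0 0; 1 0.81 0.05 0 0 0 0; 1 0.78 0.20 0 0 0 0; 1 0.74 0.33 0 0 0 0
1 0.56 0.37 0 0 0 0; 1 0.50 0.45 0 0 0 0
1 0.38 0.46 0 0 0 0; 1 0.32 0.51 0 0 0 0; 1 0.25 0.55 0 0 0 0
```

apply_moves(
  increments="1 0.77 -0.3 0 0 0 0; 1 0.8 -0.09 0 0 0 0; 1 0.81 0.05 0 0 0 0; 1 0.78 0.2 0 0 0 0; 1 0.74 0.33 0 0 0 0; 1 0 0 0 0 0 0",
)

```text
clock: 14.9
position: [0.5234, 0.1049, 0.1373]
tool_rot: [-3.141, -0.001, 3.113]
force: [-6.8, -4.4, 12.8]
grip_width: 0.0168
```

```bash
python3 -c "
from h import *
from workcell import bot
s=bot.observe();print(s['position'],ang(s['position']),s['force'],s['moment'])
f=bot.grab_frame('side');pickle.dump(f,open('side12.pkl','wb'));crop(f,270,300,350,360,10,'pics/side12.png')
"
```

```text
[0.52343968 0.10494442 0.13726285] (np.float64(0.5391992404157274), np.float64(0.04440950264769857)) [-6.75076843 -4.37703363 12.76704958] [-0.96163489  1.41370039 -0.01273405]
```

View pics/side12.png

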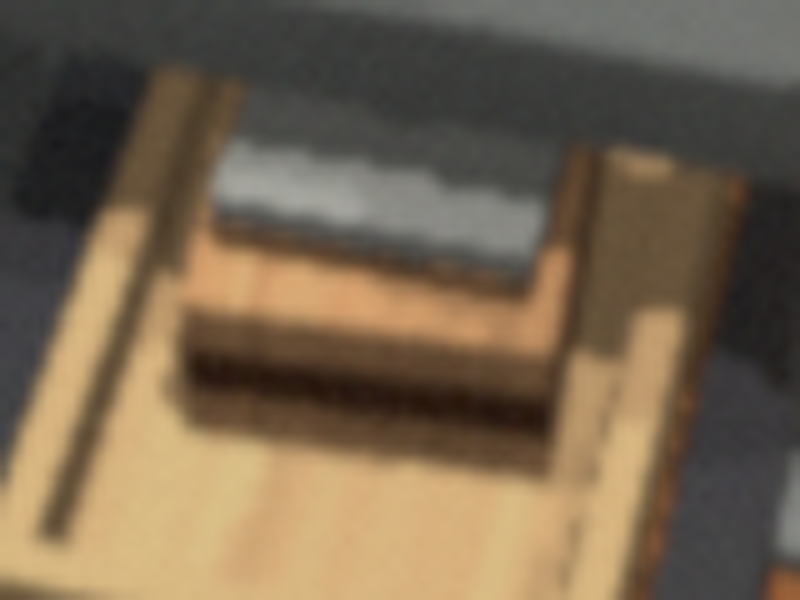

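The platen face is right at the block top, with crank ≈ 6.82 rad and predicted contact at 6.92. I take two small steps more to bring it snug.

```bash
python3 -c "
from h import *
arc(6.82,7.18,3);arc(7.18,7.5,3)"
```

```text
1 0.45 0.30 0 0 0 0; 1 0.41 0.35 0 0 0 0; 1 0.36 0.40 0 0 0 0
1 0.28 0.39 0 0 0 0; 1 0.24 0.42 0 0 0 0; 1 0.19 0.44 0 0 0 0
```

apply_moves(
  increments="1 0.45 0.3 -0.1 0 0 0; 1 0.41 0.35 0 0 0 0; 1 0.36 0.4 0 0 0 0; 1 0 0 0 0 0 0; 1 0 0 0 0 0 0",
)

```text
clock: 15.37
position: [0.5113, 0.1163, 0.1375]
tool_rot: [-3.141, -0.003, 3.114]
force: [-7.4, -2.6, 2.0]
grip_width: 0.0169
```

```bash
python3 -c "
from h import *
from workcell import bot
s=bot.observe();print(s['position'],ang(s['position']),s['force'],s['moment'])
f=bot.grab_frame('side');pickle.dump(f,open('side13.pkl','wb'));crop(f,270,300,350,360,10,'pics/side13.png')
"
```

```text
[0.51128837 0.11632416 0.1375011 ] (np.float64(0.9160777304199335), np.float64(0.044460724269535505)) [-7.35024805 -2.60837089  2.015889  ] [-0.47452205  1.41951072  0.03170758]
```

View pics/side13.png

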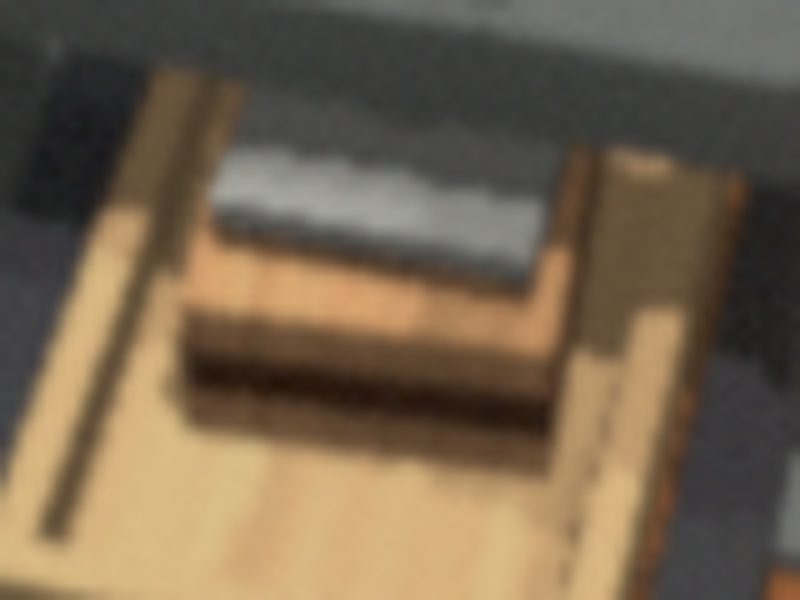

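apply_moves(
  increments="1 0.28 0.39 0 0 0 0; 1 0.24 0.42 0 0 0 0; 1 0.17 0.4 0 0 0 0; 1 0 0 0 0 0 0; 1 0 0 0 0 0 0",
)

```text
clock: 15.83
position: [0.5049, 0.1288, 0.1375]
tool_rot: [-3.141, -0.003, 3.114]
force: [-6.2, -1.2, 1.1]
grip_width: 0.017
```

```bash
python3 -c "
from h import *
from workcell import bot
s=bot.observe();print(s['position'],ang(s['position']),s['force'],s['moment'])
f=bot.grab_frame('side');pickle.dump(f,open('side14.pkl','wb'));crop(f,270,300,350,360,10,'pics/side14.png')
"
```

```text
[0.5048541  0.12882445 0.13747354] (np.float64(1.2332421201642068), np.float64(0.04456364551937653)) [-6.17916156 -1.22533324  1.10313556] [-0.19802224  1.30686163  0.01250531]
```

View pics/side14.png

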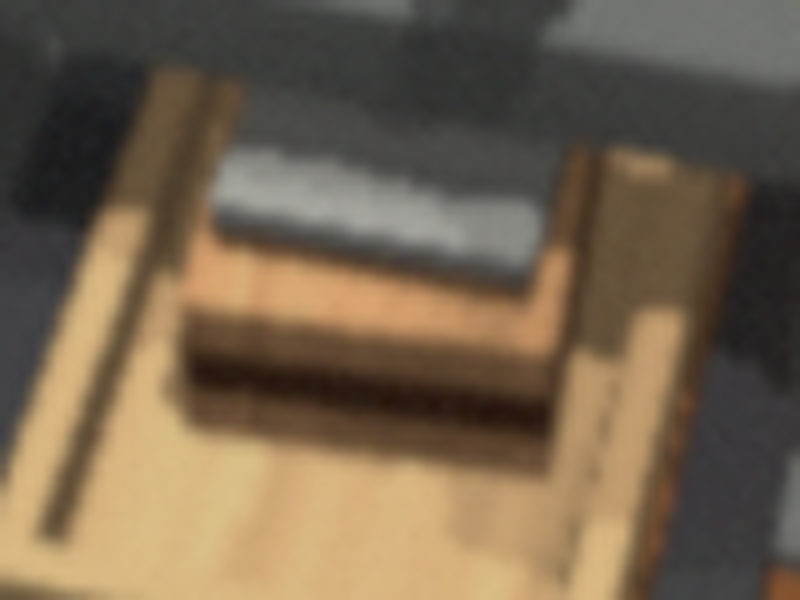

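Crank ≈ 7.52 rad, so the platen is about 1.9 mm past contact (~28 N on the cork). Its lower edge has not moved over the last two pictures, so it is resting on the block. I let go and lift off.

apply_moves(
  increments="0.5 0 0 0 0 0 0; 0 0 0 0 0 0 0; -0.2 0 0 0 0 0 0; -0.2 0 0 0 0 0 0; -0.2 0 0 -1 0 0 0; -0.2 0 0 -2 0 0 0; -0.2 0 0 -3 0 0 0; -0.2 0 0 -3.5 0 0 0",
)

```text
clock: 16.55
position: [0.5058, 0.128, 0.2339]
tool_rot: [-3.141, -0.002, 3.113]
force: [0.1, 1.0, -0.0]
grip_width: 0.0512
```

apply_moves(
  increments="-0.2 0 0 -3 0 0 0; -0.2 0 3 -1 0 0 0; -0.2 0.5 3.5 0 0 0 0; -0.2 1 3.5 0 0 0 0; -0.2 1 3.5 0 0 0 0; -0.2 1 3.5 0 0 0 0; -0.2 1 3 0 0 0 0; -0.2 0 0 0 0 0 0",
)

```text
clock: 17.22
position: [0.4643, 0.3361, 0.2732]
tool_rot: [3.14, -0.001, 3.12]
force: [0.3, 0.4, 0.0]
grip_width: 0.0516
```

Run:
```python
from workcell import bot
from h import *
np.set_printoptions(precision=4,suppress=True)
s=bot.observe();print(s['position'],s['force'])
f=bot.grab_frame('top');pickle.dump(f,open('top15.pkl','wb'));cv2.imwrite('pics/top15.png',f['color'][:,:,::-1]);crop(f,180,175,340,315,5,'pics/top15b.png')
f=bot.grab_frame('side');cv2.imwrite('pics/side15.png',f['color'][:,:,::-1])
```

```text
[0.4643 0.3361 0.2732] [0.3162 0.4451 0.0295]
```

View pics/top15.png

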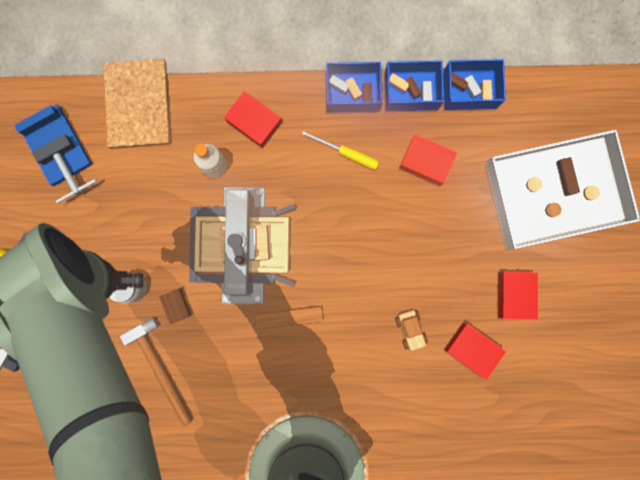

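View pics/top15b.png

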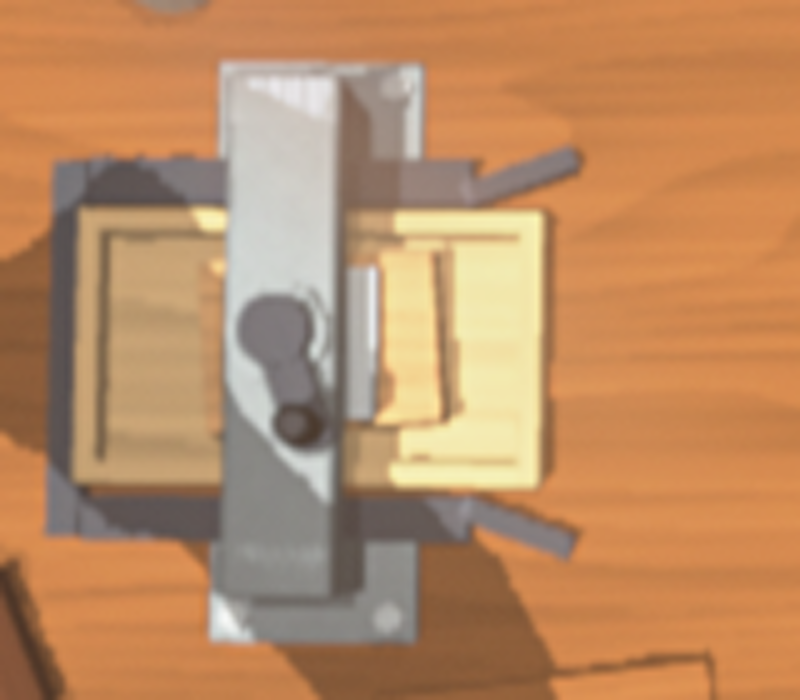

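View pics/side15.png

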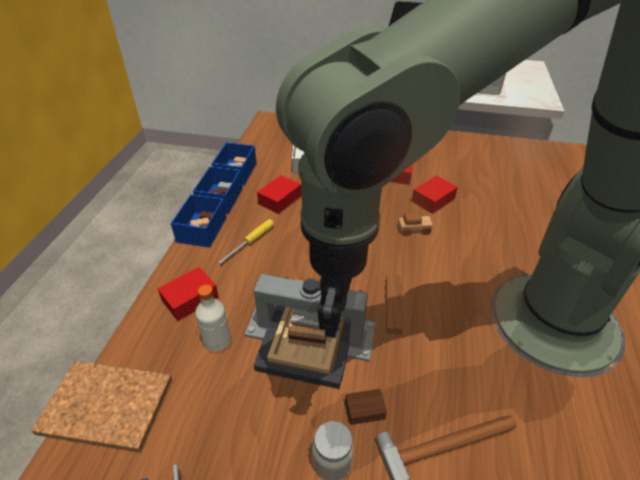

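Run:
```python
from h import *
np.set_printoptions(precision=4,suppress=True)
f=load('top15');P=lambda x,y,z:px(f,180+x/5,175+y/5,z)
c=[P(x,y,.036) for x,y in[(78,208),(548,210),(540,490),(73,485)]];m=np.mean(c,0);print(c,m)
d=m[:2]-[.5438,.141];print('press frame',d@[.028,.9996],d@[-.9996,.028])
k=P(297,425,.2);print(k,ang(k,(.5441,.141)))
```

```text
[array([0.6124, 0.2513, 0.036 ]), array([0.6071, 0.0277, 0.036 ]), array([0.4742, 0.0336, 0.036 ]), array([0.4807, 0.2544, 0.036 ])] [0.5436 0.1418 0.036 ]
press frame 0.0007492082701576711 0.0002336355035370687
[0.5007 0.1254 0.2   ] (np.float64(1.197429246813942), np.float64(0.046175424255313645))
```

The tray origin measures at press (+0.7, +0.2) mm, where home is +1. From the knob picture the crank is at 7.48 rad, which means the platen is 23.8 mm down, about 1.8 mm into the cork. Nothing else has moved. I hand the job in.

```bash
python3 -c "
from workcell import bot
print(bot.job_done())"
```

```text
the job is handed in; nothing more can be done
None
```

The tray is home against the stop bar with the block still in it, and the platen is down snug on the block. I handed the job in at about 17 s of the 72 s allowed, with the gripper open and clear of everything.

- **Tray:** I gripped its rear wall, lined it up with the press and slid it in until it met the stop bar. The wrist force rose to 24 N there. The last picture puts its origin at press (+0.7, +0.2) mm, where home is +1 mm.
- **Crank:** I turned it clockwise from about 2.2 to about 7.5 rad and let go. By knob angle the platen is about 1.8–1.9 mm past contact, roughly 28 N on the cork. I worked this out from the crank angle; the wrist force showed no clear rise at contact.
- **Bystanders:** In the final top picture nothing I could see had moved, but the arm partly hid the jar and a shadow lay over the batten.

**What failed or disagreed:**
- **First grasp:** It closed above the tray wall, because the fingertips were really about 30 mm higher than the reported tool position. I corrected for this from the pictures.
- **Crank centre:** The centre I fitted from the arm's positions was about 3 mm off the one from the camera. That was small enough for the grip to absorb.

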